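# Clamp the candle tin in its labelling jig

### The arm

A 6-joint arm with a two-finger parallel gripper is mounted at the origin on a cart in front of the work surface, level with it; the furniture and walls round the work are solid. World frame = base frame: x ahead of the robot, y to its left, z up, the work surface at z = 0. Lengths are in mm, angles in rad, forces in N, time in s.
With the tool pointing down it reaches from about 275 to 825 mm from the base axis. Payload 5.2 kg.
Tool frame: the origin (TCP) lies at the very end of the fingers, on their centre line; the grasp point (between the pads) lies 19 mm behind it; z points along the fingers, y is the direction in which the jaws open and shut (so a half turn about z gives the same grasp; the last joint's range is limited). The gripper opens to 93 mm and grips with 3 to 60 N. Pads are 15 mm wide; open, the fingers measure 128 mm over their backs; the gripper's body (75 mm by 188 mm) begins 65 mm behind the grasp point.
Start: joints at [-1.453, 0.259, 1.535, -0, 1.348, -0.203], TCP at [173.45, -521.939, 218.653] pointing down, gripper open.
Joint ranges: [-3.14, 3.14], [-0.91, 2.08], [0.19, 2.58], [-1.22, 4.36], [0.22, 2.71], [-3.12, 3.12]. Speed limits (rad/s): [2.57, 2.57, 3.14, 3.14, 3.14, 3.14].

### API

Orientations are given as [roll, pitch, yaw] about the fixed x, y, z axes, in that order (R = Rz(yaw) Ry(pitch) Rx(roll)).
In Python, from bench import robot gives the robot as it stands. The module is installed in compiled form; this text tells all that it offers. Calls block until the motion is done:
- robot.move_ptp(position, orientation): joint-space move of the TCP to a pose.
- robot.move_linear(position, ori=None, speed=150, f_stop=None): straight line of the TCP; ori=None keeps the orientation; speed is the mean speed in mm/s. With f_stop (N) it stops when the force on the tool has changed by that much, and returns True; else False.
- robot.move_j(angles): joint-space move.
- robot.move_gripper(opening): opening from 0.0 (shut) to 1.0 (fully open); the grip force is fixed at half the most; returns when the fingers have stopped.
- robot.sleep(seconds).
- robot.inverse_kinematics(position, orientation): joint angles nearest the present ones, or None.
- robot.get_image(name): name is "scene" or "top" or "wrist"; returns a dict with "img" (400x640x3 uint8, blue, green, red), "fovy" (degrees; the focal length in pixels is half the picture's height over the tangent of half this angle, whatever the lens; pixels are square), "cx", "cy" (the principal point, pixels), "eye" and "orientation" of the camera in the world. Camera axes: x right, y down, z forward; pixel columns grow to the right and rows downward; lengths in mm; the calibration is good to about 2 mm. The wrist camera is an equidistant fisheye: a pixel r from the principal point sees the ray r / f radians off the axis. A picture is of the moment at which its call begins. There is no depth.
A pose or a line that the arm cannot do raises robot.MotionError and nothing moves.
- robot.hand_in(): hands the job in, once; it reports no verdict.
Readings, each from a call of its own:
- robot.current_t(): time.
- robot.current_qpos(): joint angles.
- robot.current_joint_vel(): joint speeds.
- robot.current_joint_efforts(): joint torques, N m.
- robot.current_tcp_pos(): TCP position.
- robot.current_eef_rot(): TCP orientation.
- robot.current_contact_force(): force on the tool from outside, world axes, zero at the start.
- robot.current_ft_torque(): the same for the moment, N m.
- robot.current_gripper_width(): opening from 0.0 (shut) to 1.0 (fully open).
Only numpy, scipy, OpenCV 4.12 (cv2) and the standard library are available. Lean on these libraries where they do the work, as an engineer would, in place of code of your own. Each camera call takes 0.05 s, during which the arm holds its last target. There are 200 camera calls.

### The job

Two labelling jigs lie on the table, one with a lidded candle tin on its bed and one with a glass candle jar. On the jig with the tin, slide the stop all the way up against the tin so that the tin is nipped between the stop and the V fence, and then turn the stop's clamp knob clockwise (seen from above) a quarter turn until it is tight, to lock the stop there. Leave the tin standing upright in the jig and let go of everything.

Things in the scene. Friction and masses are not known exactly. Their poses are not given: they have to be found in the camera images.
- clamp_knob_grip (a point): Black bar knob on the sliding stop of the tin's jig: point on its vertical turning axis, mid-bar, 65.5 mm above the table. Bar 42 mm long (point x axis), 13 thick (y), 28 high (z 51.5 to 79.5 mm). It may be gripped across and the stop dragged by it. Stop: pale wooden block, top at 41.5 mm, 93 mm wide; its rubber face is 50 mm ahead of the axis (tin side), its back 27 mm behind.
- clamp_knob (a joint): Angle of that knob: 0 fully loose, bar along the rail; grows clockwise seen from above to a hard stop at 1.5 rad, bar across the rail. Bites from about 0.65 rad, tight above 1.15. Takes 0.08 to 0.16 N m and stays where left.
- stop (a joint): Travel of the stop along the jig's straight level rail: 0 fully back, 0.100 m at most; grows towards the tin and fence, in the direction of the bar at knob angle 0. Reads about 0.086 m when the tin is nipped between stop and fence. Sliding takes 2 to 3 N with the knob loose; tight, it holds 25 to 40 N.
- candle_tin: Lidded pale grey round tin, 70 mm diameter, 48 high, about 0.2 kg, loose; origin at the centre of its underside, z up. Stands on its jig's aluminium bed (14 mm above the table, 300 long, 84 wide, pointing roughly away from the robot, fixed), up to 10 mm short of the V fence (38 mm high) at the far end. The other jig looks the same but holds a glass jar.
Not all that is in view belongs to the job. Leave any blue look-alike of the candle_tin alone.

How it is judged (in metres and radians):
On the way:
1. the stop is up against the tin and the fence while the knob is still loose (value of joint stop above 0.075 m and horizontal distance between clamp_knob_grip and candle_tin below 0.095 m and value of joint clamp_knob below 0.7 rad), for 0.1 s.
At the end, for the whole second after the job is handed in: Clamp knob tight (past 1.15 rad); stop up against the tin and tin against the fence with under 10 mm play (stop over 0.075 m, knob axis within 95 mm of the tin's centre); tin upright within 0.15 rad, on the bed (underside below 22 mm) and at rest (value of joint clamp_knob above 1.15 rad and value of joint stop above 0.075 m and horizontal distance between clamp_knob_grip and candle_tin below 0.095 m and angle between candle_tin's own z axis and vertical below 0.15 rad and height (world z) of candle_tin below 0.022 m and linear speed of candle_tin below 0.02 m/s); the robot touches nothing.
It also fails if it takes over 37 s, if anything falls off the work surface, if the arm or the gripper's body presses on something with over 40 N, if the wrist force passes 120 N, or if a joint passes its speed limit or range.

## Working session

There is one attempt and no reset: what is moved stays moved. The work goes in short steps, each a Python script; the robot and the scene stay as the last script left them, time stands still between calls to the robot, and variables do not carry over. Pictures are saved under pics/ and viewed, about 8 in all and at most 12, crops included, and the job is handed in when it is done.

```bash
mkdir -p pics
cat > h.py <<'E'
import numpy as np, cv2
from scipy.spatial.transform import Rotation as R
from bench import robot
def ray(im,u,v,fish=False):
    f=im["img"].shape[0]/2/np.tan(np.radians(im["fovy"])/2)
    d=np.array([u-im["cx"],v-im["cy"]],float)
    if fish:
        r=np.hypot(*d);t=r/f
        c=np.array([*(d/max(r,1e-9)*np.sin(t)),np.cos(t)])
    else: c=np.array([*(d/f),1.])
    o=np.array(im["orientation"],float)
    Rm=o if o.shape==(3,3) else (R.from_euler('xyz',o).as_matrix() if o.size==3 else None)
    return np.array(im["eye"],float),Rm@c
def onplane(im,u,v,z,fish=False):
    e,d=ray(im,u,v,fish); return e+d*(z-e[2])/d[2]
E
python3 - <<'E'
from h import *
for n in("scene","top"):
    im=robot.get_image(n);cv2.imwrite(f"pics/{n}0.png",im["img"])
    print(n,im["fovy"],im["cx"],im["cy"],im["eye"],im["orientation"])
print(robot.current_t())
E
```

```text
scene 43.93844179477357 312.7936676358018 201.49573512185262 [ 91.32489937 685.60133356 447.84038462] [-2.00586567  0.01173122 -2.50114886]
top 44.71827847489083 319.3518765013259 197.86257411864563 [466.98950023  59.9358218  917.53912381] [-3.04387846 -0.01705436 -1.57493321]
0.1
```

View pics/top0.png

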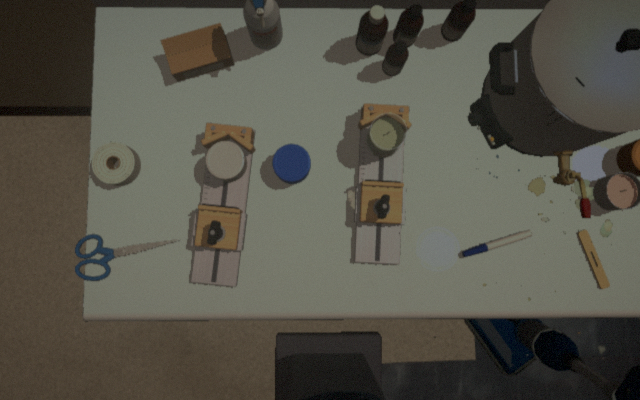

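View pics/scene0.png

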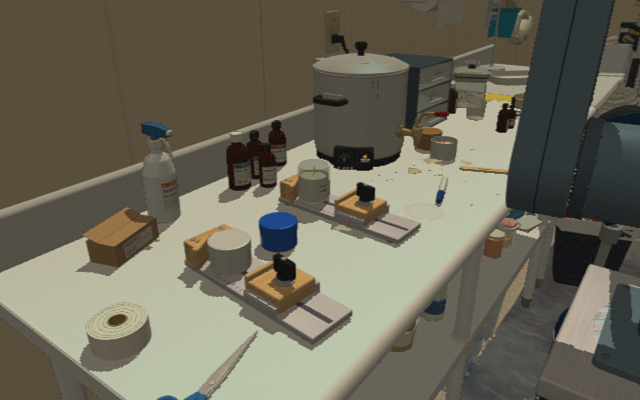

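Candidates in the top view: the tin at (225,160) on the left jig with its knob at (215,231), the glass jar at (385,134) on the right jig with its knob at (382,206), the blue look-alike at (291,163), and the tape roll at (113,163). I choose the left jig, since it holds the pale grey lidded tin. I'll check that in a crop.

Run:
```python
from h import *
im=robot.get_image("top")
c=im["img"][115:295,180:270]; c=cv2.resize(c,None,fx=4,fy=4,interpolation=cv2.INTER_CUBIC)[:600*1+120]
c=cv2.convertScaleAbs(c,alpha=1.6)
s=robot.get_image("scene"); d=cv2.resize(s["img"][215:345,175:360],None,fx=2.3,fy=2.3,interpolation=cv2.INTER_CUBIC)
d=cv2.convertScaleAbs(d,alpha=1.3)
c=cv2.resize(c,(300,600)); o=np.zeros((600,300+d.shape[1],3),np.uint8); o[:,:300]=c;o[:d.shape[0],300:]=d
cv2.imwrite("pics/crop1.png",o);print(o.shape)
hsv=cv2.cvtColor(im["img"],cv2.COLOR_BGR2HSV)
def blobs(m,name,z):
    cs,_=cv2.findContours(m,cv2.RETR_EXTERNAL,cv2.CHAIN_APPROX_NONE)
    for k in cs:
        if cv2.contourArea(k)>60:
            r=cv2.minAreaRect(k+np.array([[180,115]])); print(name,np.round(r[0],1),np.round(r[1],1),round(r[2],1),cv2.contourArea(k),onplane(im,*r[0],z).round(1))
roi=(slice(115,295),slice(180,270))
H=hsv[roi]
blobs(cv2.inRange(H,(5,100,90),(25,255,255)),"wood",41.5)
blobs(cv2.inRange(H,(0,0,0),(180,255,45)),"dark",79.5)
for z,p in((79.5,(215,232)),(62,(225,160)),(14,(215,280))): print(p,onplane(im,*p,z).round(1))
```

```text
(600, 725, 3)
wood [217.1 226.8] [42.4 40.9] 6.1 1111.0 [501.  228.3  41.5]
wood [227.3 135.8] [51.5 21.4] 6.1 654.5 [667.2 212.4  41.5]
dark [214.9 232.9] [12.4 23.1] 7.1 156.0 [489.3 224.6  79.5]
(215, 232) [490.7 224.4  79.5]
(225, 160) [618.8 212.3  62. ]
(215, 280) [404.9 235.8  14. ]
```

View pics/crop1.png

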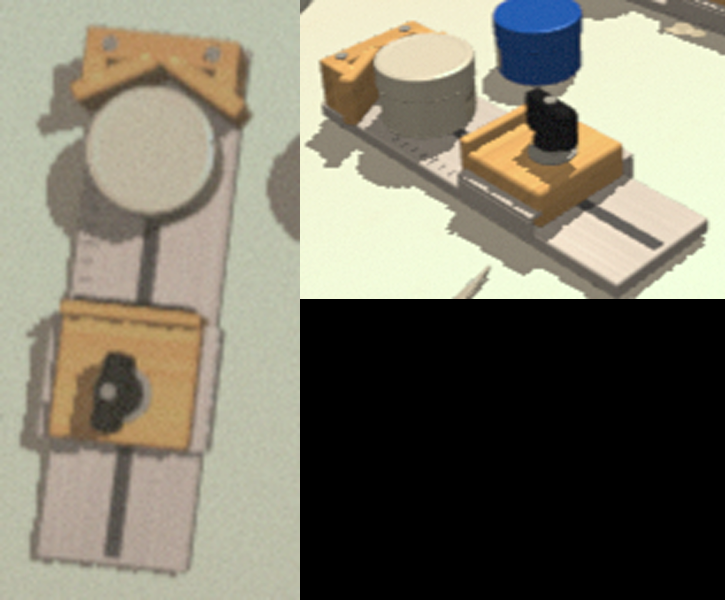

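The crop confirms it: pale lidded tin against the fence, with the black bar along the rail at about crop (112,392), which is px (213.6,232.6). Next I'll hover above it and look with the wrist camera.

Run:
```python
from h import *
im=robot.get_image("top")
a=onplane(im,213.9,281.5,14);b=onplane(im,225.6,182.5,14)
d=(b-a)[:2];phi=np.arctan2(d[1],d[0]);k=onplane(im,213.8,232.6,79.5)
print("phi",phi,"knob",k,"rail y at knob",a[1]+np.tan(phi)*(k[0]-a[0]))
for y in(phi,phi+np.pi): print(y,robot.inverse_kinematics([k[0],k[1],170],[np.pi,0,y]),robot.inverse_kinematics([k[0]+40,k[1]-5,54],[np.pi,0,y-1.45]))
print(robot.current_eef_rot())
```

```text
phi -0.10193430283269204 knob [489.7226791  226.46172195  79.5       ] rail y at knob 228.82854620856315
-0.10193430283269204 [ 2.26313138e-01  2.77860953e-01  1.63282991e+00 -4.44089210e-16
  1.23090179e+00  1.89904377e+00] [ 2.01788837e-01  4.59021167e-01  1.67997859e+00 -4.44089210e-16
  1.00259290e+00 -2.95866584e+00]
3.039658350757101 [ 0.22631314  0.27786095  1.63282991  0.          1.23090179 -1.24254889] [ 2.01788837e-01  4.59021167e-01  1.67997859e+00 -4.44089210e-16
  1.00259290e+00  1.82926813e-01]
[-3.14069834e+00 -1.94678095e-04  3.20792773e-01]
```

Run:
```python
from h import *
robot.move_ptp([489.7,227.3,170],[np.pi,0,3.04])
robot.move_gripper(0.6)
im=robot.get_image("wrist");cv2.imwrite("pics/w1.png",cv2.convertScaleAbs(im["img"],alpha=1.5))
print(robot.current_t(),im["fovy"],im["cx"],im["cy"],im["eye"],im["orientation"],robot.current_tcp_pos())
```

```text
3.95 65.70646984690485 316.53549204765494 205.92404151102653 [421.42118777 234.08479629 336.43657697] [2.88750343e+00 2.74279777e-04 1.46848105e+00] [489.69563807 227.33485773 170.01426945]
```

View pics/w1.png

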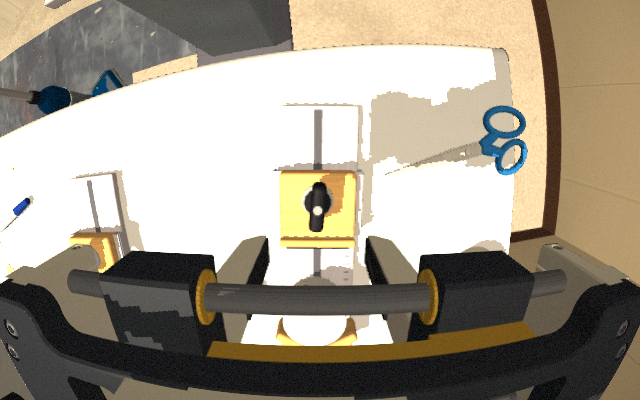

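The wrist view shows the knob bar at (318,183)–(316,231), lined up with the slot at column 318. The tin is ahead at about (316,320).

Run:
```python
from h import *
im=robot.get_image("wrist")
g=im["img"].max(2)[165:240,285:350]
m=cv2.inRange(g,0,40)
cs,_=cv2.findContours(m,cv2.RETR_EXTERNAL,cv2.CHAIN_APPROX_NONE)
for k in cs:
    if cv2.contourArea(k)>100: print(cv2.minAreaRect(k+np.array([[285,165]])))
for p in((318,182.5),(317,211),(316,231)): print(p,onplane(im,*p,79.5,True).round(1))
a=onplane(im,318,112,14,True);b=onplane(im,318,168,14,True);d=b-a
print("slot",a,b,np.arctan2(d[1],d[0]))
p=onplane(im,316,230.5,79.5,True)
```

```text
((317.0, 206.5), (49.0, 24.0), 90.0)
(318, 182.5) [467.6 230.5  79.5]
(317, 211) [492.3 227.1  79.5]
(316, 231) [510.4 224.4  79.5]
slot [405.77935118 237.11162321  14.        ] [464.0379396  231.16088612  14.        ] -0.10179049259084977
```

Run:
```python
from h import *
phi=-0.102;o=[np.pi,0,phi+np.pi];u=np.array([np.cos(phi),np.sin(phi),0])
k=np.array([489.2,227.6,53.])
robot.move_linear(k,o,speed=80,f_stop=15)
print(robot.current_tcp_pos(),robot.current_contact_force())
robot.move_gripper(0.0)
print(robot.current_gripper_width()*93,robot.current_contact_force(),robot.current_t())
s=robot.move_linear(k+u*80,o,speed=30,f_stop=12)
p=np.array(robot.current_tcp_pos())
print(s,p,(p-k)@u,robot.current_contact_force(),robot.current_gripper_width()*93,robot.current_t())
for n in("top",):
    im=robot.get_image(n);c=cv2.convertScaleAbs(im["img"][100:300,160:290],alpha=1.5);cv2.imwrite("pics/t2.png",cv2.resize(c,None,fx=3,fy=3))
```

```text
[489.59229696 227.69278039  53.50306196] [ 0.65751698  0.30103063 -0.23668062]
13.356614178755839 [-1.01268212  2.5220006   0.40887447] 6.3667
True [541.72149694 222.32809145  52.97545014] 52.78531963488704 [-3.01749375  0.34539324  5.58251554] 13.26222946182136 8.0583
```

View pics/t2.png

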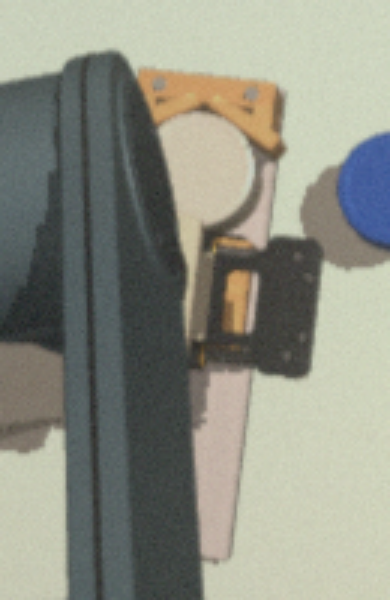

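The tin, at crop (205,167), now touches the fence, and the stop is next to it. I'll push again gently to confirm the nip, then turn.

Run:
```python
from h import *
phi=-0.102;o=[np.pi,0,phi+np.pi];u=np.array([np.cos(phi),np.sin(phi),0])
k=np.array([489.2,227.6,53.])
s=robot.move_linear(k+u*70,o,speed=15,f_stop=15)
p=np.array(robot.current_tcp_pos())
print(s,p,(p-k)@u,robot.current_contact_force(),robot.current_t())
robot.sleep(0.2);print(robot.current_contact_force())
if s and (p-k)@u<60:
    q=np.array(robot.current_qpos());q0=q.copy()
    for i in range(1,4):
        q=q0.copy();q[5]+=1.42*i/3;robot.move_j(q)
        print(robot.current_tcp_pos(),robot.current_qpos()[5]-q0[5],robot.current_eef_rot()[2],robot.current_ft_torque(),robot.current_contact_force(),robot.current_gripper_width()*93)
print(robot.current_t())
```

```text
True [541.92904138 222.30951484  53.00911036] 52.993676890553886 [-2.02715442 -0.01733162  5.03476521] 8.6667
[-2.184873    0.54853815  5.06885885]
[542.01690038 222.65989329  53.01931707] 0.47345137550080874 2.5657341423348683 [ 1.04044694 -0.04716529 -0.08997813] [-2.05279662  6.29762342  0.93609805] 12.782740517294954
[542.342306   222.97104081  53.04977833] 0.9467415968623172 2.092359052242487 [ 1.18448585 -0.1578839  -0.05505459] [-1.75453054  6.80063597 -0.08485105] 12.86026408868444
[542.75678988 223.06404699  53.07601685] 1.4200653706341233 1.619047059613591 [ 1.13508642 -0.29054327 -0.00451933] [-0.71568487  7.12402079 -0.74402083] 13.128806237642381
10.4417
```

Run:
```python
from h import *
robot.move_gripper(0.33)
p=np.array(robot.current_tcp_pos());print(robot.current_contact_force())
robot.move_linear(p+[0,0,130],speed=120)
q=np.array(robot.current_qpos());q[0]-=0.9;robot.move_j(q)
im=robot.get_image("top");c=cv2.convertScaleAbs(im["img"][110:290,180:270],alpha=1.6);c=cv2.resize(c,(300,600),interpolation=cv2.INTER_CUBIC)
s=robot.get_image("scene"); d=cv2.resize(s["img"][215:345,175:360],None,fx=2.3,fy=2.3,interpolation=cv2.INTER_CUBIC)
d=cv2.convertScaleAbs(d,alpha=1.3)
O=np.zeros((600,300+d.shape[1],3),np.uint8);O[:,:300]=c;O[:d.shape[0],300:]=d;cv2.imwrite("pics/f1.png",O)
roi=im["img"][110:290,180:270];m=cv2.inRange(roi.max(2),0,45)
cs,_=cv2.findContours(m,cv2.RETR_EXTERNAL,cv2.CHAIN_APPROX_NONE)
for k in cs:
    if cv2.contourArea(k)>60:
        r=cv2.minAreaRect(k+np.array([[180,110]]));print(r,onplane(im,*r[0],79.5))
print(robot.current_t())
```

```text
[ 0.44130188 -0.28310383  0.11278902]
((217.0, 204.0), (12.0, 24.0), 90.0) [538.89660321 221.79990228  79.5       ]
14.1667
```

View pics/f1.png

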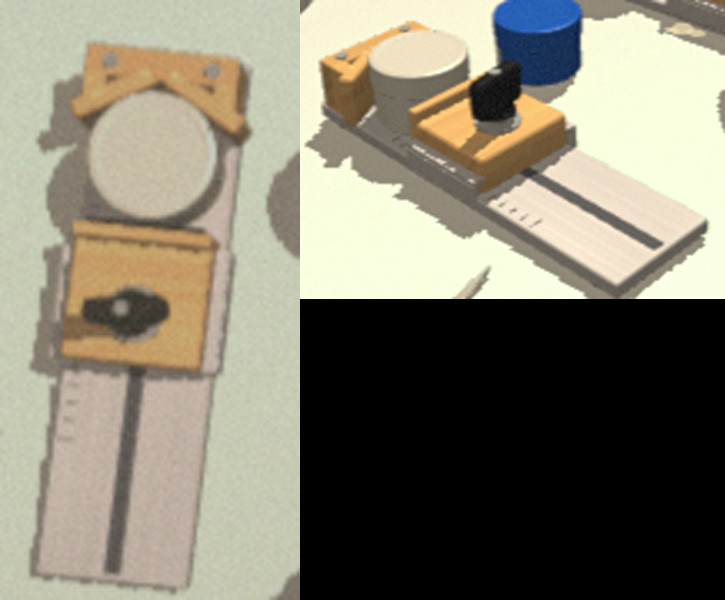

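The knob bar at crop (127,312) now lies across the rail. The stop is against the tin at (152,155), which is upright and touching the fence. Estimated knob-to-tin distance is about 85 mm, so I'm handing in.

Run:
```python
from h import *
im=robot.get_image("top")
a=onplane(im,225.6,156.5,62);b=onplane(im,218,203.6,79.5);print(np.hypot(*(a-b)[:2]))
print(robot.current_contact_force(),robot.current_t())
robot.hand_in()
```

```text
85.9421784939734
[-0.17038813 -0.56652846  0.00495533] 14.2167
the job is handed in; nothing more can be done
```

The job is handed in at 14.2 s of the 37 s allowed. I gripped the knob on the tin's jig, slid the stop about 53 mm until the tin was against the fence, and turned the knob clockwise. I then let go and moved the arm clear.

- **Nip:** a second push to a 15 N stop moved the stop only about 0.2 mm, so the tin was firmly nipped while the knob was still loose.
- **Knob:** the gripper turned it 1.42 rad. The last pictures show the bar across the rail, which fits, though I could not read the knob angle directly. The torque reading faded towards the end of the turn, so "tight" rests on the angle.
- **Stop travel:** I had no direct reading of it either. The stop being hard against the tin matches the stated 0.086 m.
- **Tin:** it stands upright against the fence, with a knob-to-tin distance of about 86 mm (limit 95 mm). Contact force on the tool was about zero.

No check failed or disagreed.

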